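# Lock the shaker platform with its transit pin

## Robot

A 6-joint arm with a two-finger parallel gripper is mounted at the origin on a cart in front of the work surface, level with it; the furniture and walls round the work are solid. World frame = base frame: x ahead of the robot, y to its left, z up, the work surface at z = 0. Lengths are in m, angles in rad, forces in N, time in s.
With the tool pointing down it reaches from about 0.375 to 0.9 m from the base axis. Payload 3.1 kg.
Tool frame: the origin (TCP) lies between the finger pads; the fingertips stand 17 mm ahead of it and the grasp point (between the pads) lies 2 mm behind it; z points along the fingers, y is the line along which they close (so a half turn about z gives the same grasp; the last joint's range is limited). The gripper opens to 85 mm and grips with 20 to 120 N. Pads are 22 mm wide; open, the fingers measure 114 mm over their backs; the gripper's body (76 mm by 85 mm) begins 54 mm behind the grasp point. The pads swing forward as they close: fully open they stand 13 mm farther back than shut.
Start: joints at [-1.363, 0.527, 1.433, -0, 1.181, -0.178], TCP at [0.236, -0.579, 0.248] pointing down, gripper open.
Joint ranges: [-3.08, 3.08], [-0.75, 2.2], [0.22, 2.44], [-1.43, 4.57], [0, 2.65], [-2.85, 2.85]. Speed limits (rad/s): [2.79, 2.79, 3.14, 3.14, 3.14, 3.14].

## Interface

Orientations are given as a unit quaternion [x, y, z, w].
In Python, from station import sense, vision, order gives the robot as it stands.
- The arm moves only by the shell command python3 -m crank 'ROWS' [OPENING] [FORCE]. ROWS is JSON, a list of rows, each an object with "dp": the shift along the world's x, y, z in units of 30 mm (1.0 is 30 mm), a list of three; "angular": the turn, a rotation vector about the world's x, y, z in degrees, a list of three. In form: [{"dp": [dx, dy, dz], "angular": [ax, ay, az]}, ...]. A call has 1 to 20 rows; each row shifts and turns the commanded pose from where the row before left it; what a row does not reach is not made up. A row lasts 1/10 s, in which the tool goes at most 50 mm and 8.59 degrees, less where a joint would pass 70% of its speed; a pose out of reach is approached as far as the arm can. A call is refused whole if a number of a shift passes 1 or a number of a turn 8.59, either way. A call with a gripper value outside its range is refused whole. OPENING is the closure, from 0 (fully open) to 1 (shut), set as the call begins (- or left out, the last holds). The fingers move at their own pace and stop on an object; FORCE is the grip in N (left out, the last holds). Time passes only in rows, so rows that do not move let the fingers close. It gives the time, the measured TCP pose, the force, the opening and the grip force at its end, in the units of the state.
- sense(): the state, without advancing time (a new reading comes with each control period).
- vision.snapshot(name): name is "scene" or "top" or "wrist"; returns a dict with "image" (420x560x3 uint8, blue, green, red), "range_z" (420x560 float32, m along the optical axis (not along the pixel's ray), 0 where there is no reading), "mtx" (3x3 intrinsics, pixels), "pose" (4x4, takes a point from camera to world coordinates); the wrist camera has in their place "mount" (4x4, takes a point from camera to tool coordinates, whose origin is the TCP and whose axes are the flange's). Camera axes: x right, y down, z forward; pixel columns grow to the right and rows downward; lengths in m; the calibration is good to about 2 mm. A picture is of the moment at which its call begins: read the wrist's pose just before it.
- order.sign_off(): hands the job in; it is judged then, once.
The state is a dict: "t": time; "q": joint angles; "qd": joint speeds; "tau": joint torques, N m; "tcp_pos": TCP position; "tool_rot": TCP orientation; "force": force on the tool from outside, world axes, zero at the start; "ft_torque": the same for the moment, N m; "finger_gap": opening from 0.0 (shut) to 1.0 (fully open); "gripper_force": force on a finger pad.
Only numpy, scipy, OpenCV 4.12 (cv2) and the standard library are available. Lean on these libraries where they do the work, as an engineer would, in place of code of your own. Each camera call takes 0.05 s, during which the arm holds its last target. There are 200 camera calls.

## Task

Lock the orbital shaker's platform for carrying: take the flanged locking pin out of the parking block and put it, upright and fully home, into the open funnel-mouthed hole of the shaker platform. Leave the plain rod standing in the block and the dish lying where it is on the platform.

Things in the scene. Friction and masses are not known exactly. Their poses are not given: they have to be found in the camera images.
- pin_grip (a point): Centre of the locking pin's round grip (24 mm wide, 52 tall, grasp any way round); z up. Below the grip: flange 46 mm wide, 6 thick, its top 26 mm under this point; steel shank 16 mm wide, 50 long, foot 82 mm under this point. Loose, 0.15 kg. It stands in one of two holes, 53 mm deep and 100 mm apart, of a white block 70x160x56 mm, flange on the block's top.
- lock_hole (a point): Centre of the open hole's steel collar, at its upper rim, 81 mm above the bench, 10 above the platform (160x200 mm) of a fixed white shaker; z up. Collar 46 mm wide; a funnel 38 mm at the rim, 24 at 10 mm down; hole over 65 mm deep. Pin seated: flange on the rim, grip centre 32 mm above this point. The other place, 124 mm beside it, is shut by a solid plug with a nub.
- rod_mid (a point): Plain rod, a bystander: bare steel, 16 mm wide, 130 mm long, no flange or grip, standing loose in the white block's other hole, its top 133 mm above the bench. The point is half-way up it; z up along it.
- dish: Petri dish, a bystander: flat, round, 94 mm wide, 16 mm high, loose on the shaker's platform behind the two hole places. Origin at the centre of its underside; z up.
Things that resemble listed ones, but are neither listed nor needed, are in the scene too. Leave any pink or purple look-alike of the part that bears pin_grip alone.

How it is judged:
At the end, for the whole second after the job is handed in: The pin stands at rest in the shaker's open hole with its flange down on the collar (within 10 mm of fully home), its grip within 12 mm of the hole's axis and upright within 10 degrees (horizontal distance between pin_grip and lock_hole below 0.012 m and z of pin_grip in the frame of lock_hole between 0.015 and 0.042 m and angle between pin_grip's own z axis and vertical below 0.175 rad and linear speed of lock_pin below 0.02 m/s); the robot touches nothing.
It fails at once if the plain rod is pulled out or moved more than 30 mm (distance of rod_mid from where it was at the start of the episode above 0.03 m).
It fails at once if the dish is moved more than 30 mm (distance of dish from where it was at the start of the episode above 0.03 m).
It also fails if it takes over 35 s, if anything falls off the work surface, if the arm or the gripper's body presses on something with over 40 N, if the wrist force passes 120 N, or if a joint passes its speed limit or range.

## Working session

There is one attempt and no reset: what is moved stays moved. The work goes in short steps, Python scripts to look and compute and a shell command to move; the robot and the scene stay as the last step left them, time stands still between calls to the robot, and variables do not carry over. Pictures are saved under pics/ and viewed, at most 10 in all, crops included, and the job is handed in when it is done.

```bash
mkdir -p pics; cat > h.py <<'E'
import numpy as np, cv2
from station import sense, vision, order
def save(s,n): cv2.imwrite(f'pics/{n}.png',s['image'])
def pts(s,P=None):
    "world points per pixel from depth"
    z=s['range_z']; K=s['mtx']; P=s['pose'] if P is None else P
    v,u=np.mgrid[:z.shape[0],:z.shape[1]]
    c=np.stack([(u-K[0,2])/K[0,0]*z,(v-K[1,2])/K[1,1]*z,z],-1)
    return c@P[:3,:3].T+P[:3,3]
E
python3 - <<'E'
from h import *
import pickle
for n in('scene','top'):
    s=vision.snapshot(n); save(s,n); pickle.dump(s,open(n+'.pkl','wb'))
print(sense()['t'],sense()['tool_rot'])
E
```

```text
0.1 [ 9.81353338e-01  1.92209950e-01 -3.66626447e-05 -9.79960467e-04]
```

View pics/scene.png

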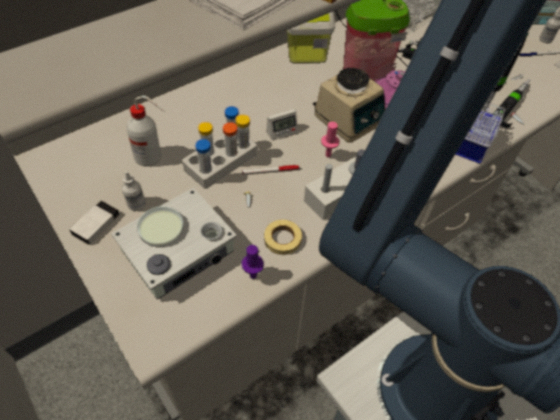

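View pics/top.png

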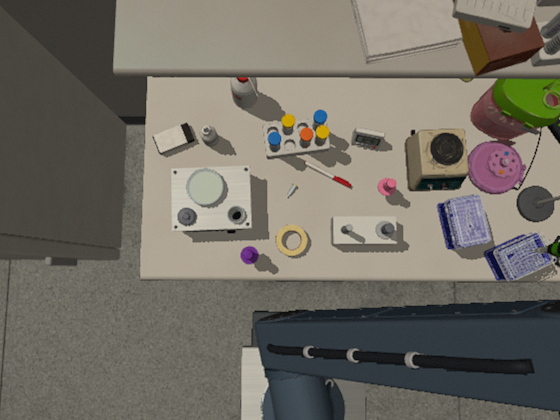

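Scene and top views: the candidates for the pin are the grey one in the white block at top (388,229), the pink one at (388,186) and the purple one at (250,255). The last two are look-alikes. The plain rod is at (347,230). On the shaker, the hole places are at top (237,214), which looks like the open collar, and (187,216), which looks like the dark plug. I'll check both in one crop.

```bash
python3 - <<'E'
from h import *
import pickle
s=pickle.load(open('top.pkl','rb')); W=pts(s); im=s['image']
a=cv2.resize(im[160:245,165:260],None,fx=4,fy=4,interpolation=2)
b=cv2.resize(im[200:260,320:415],None,fx=4,fy=4,interpolation=2)
cv2.imwrite('pics/crop1.png',np.vstack([a,b])[:600])
for n,(u,v) in dict(pin=(388,229),rod=(347,230),c1=(237,214),c2=(187,216),blk=(367,230),plat=(212,215),dish=(206,187)).items(): print(n,W[v,u].round(3))
# height map segments
for n,(u0,u1,v0,v1) in dict(blk=(325,405,205,255),sh=(165,260,160,240)).items():
    w=W[v0:v1,u0:u1].reshape(-1,3)
    for lo,hi in ((.045,.062),(.062,.076),(.076,.088),(.088,.108),(.108,.15)):
        k=w[(w[:,2]>lo)&(w[:,2]<hi)]
        if len(k)>5: print(n,lo,hi,len(k),k.min(0).round(3),k.max(0).round(3),np.median(k,0).round(3))
print(s['pose'].round(3),s['mtx'])
E
```

```text
pin [ 0.448 -0.2    0.115]
rod [ 0.444 -0.099  0.133]
c1 [0.494 0.174 0.018]
c2 [0.481 0.292 0.086]
blk [ 0.45  -0.161  0.055]
plat [0.486 0.232 0.068]
dish [0.553 0.245 0.093]
blk 0.045 0.062 1487 [ 0.415 -0.234  0.045] [ 0.484 -0.072  0.062] [ 0.448 -0.146  0.056]
blk 0.062 0.076 90 [ 0.43  -0.222  0.062] [ 0.47  -0.081  0.076] [ 0.445 -0.193  0.064]
blk 0.076 0.088 17 [ 0.439 -0.203  0.077] [ 0.456 -0.095  0.088] [ 0.445 -0.192  0.086]
blk 0.088 0.108 27 [ 0.439 -0.207  0.089] [ 0.461 -0.095  0.108] [ 0.446 -0.192  0.101]
blk 0.108 0.15 117 [ 0.439 -0.213  0.108] [ 0.461 -0.095  0.136] [ 0.45  -0.196  0.115]
sh 0.045 0.062 10 [0.445 0.173 0.045] [0.501 0.308 0.061] [0.448 0.191 0.047]
sh 0.062 0.076 3377 [0.444 0.134 0.062] [0.612 0.339 0.076] [0.518 0.216 0.071]
sh 0.076 0.088 1113 [0.45  0.139 0.076] [0.605 0.333 0.088] [0.534 0.257 0.085]
sh 0.088 0.108 400 [0.476 0.205 0.088] [0.599 0.301 0.095] [0.556 0.251 0.089]
[[ 4.000e-03 -9.930e-01  1.190e-01  3.510e-01]
 [-1.000e+00 -4.000e-03 -0.000e+00  6.100e-02]
 [ 1.000e-03 -1.190e-01 -9.930e-01  1.241e+00]
 [ 0.000e+00  0.000e+00  0.000e+00  1.000e+00]] [[467.68773498   0.         279.91953954]
 [  0.         467.68773498 213.02757816]
 [  0.           0.           1.        ]]
```

View pics/crop1.png

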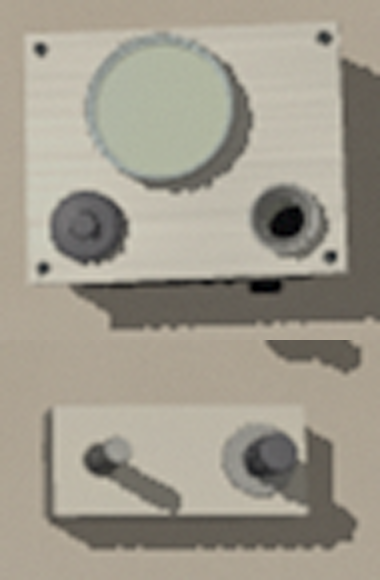

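The crop confirms both choices. The flanged grey pin is in the block's right-hand hole (-y side) and the rod in the left. The open collar is the right one at about (236.7,215), and the left one is plugged with a nub. Next I'll get precise centres by casting rays onto planes at the known heights.

```bash
cat >> h.py <<'E'
def ray(s,u,v,z,P=None):
    P=s['pose'] if P is None else P
    d=P[:3,:3]@np.linalg.solve(s['mtx'],[u,v,1.]); o=P[:3,3]
    return o+d*(z-o[2])/d[2]
E
python3 - <<'E'
from h import *
import pickle
s=pickle.load(open('top.pkl','rb')); W=pts(s)
z=W[...,2]; im=s['image'].max(-1)
def big(m,box):
    u0,u1,v0,v1=box; k=np.zeros(m.shape,np.uint8); k[v0:v1,u0:u1]=m[v0:v1,u0:u1]
    c=max(cv2.findContours(k,0,2)[0],key=cv2.contourArea); return cv2.minEnclosingCircle(c)
(u,v),r=big((z>.108)&(z<.125),(375,405,215,245)); print('pin',u,v,r,ray(s,u,v,.114).round(4))
m=(im<170)|(z<.06)
(u,v),r=big(m,(222,249,202,229)); print('hole',u,v,r,ray(s,u,v,.081).round(4))
w=W[205:225,225:248].reshape(-1,3); k=w[(w[:,2]>.0765)&(w[:,2]<.086)]; print(len(k),k.min(0),k.max(0))
print(ray(s,236.7,215,.081).round(4))
E
```

```text
pin 388.54254150390625 228.0957489013672 4.925655841827393 [ 0.4503 -0.2018  0.114 ]
hole 237.0 214.5 10.30786418914795 [0.4857 0.168  0.081 ]
101 [0.46401464 0.152706   0.07657561] [0.50736755 0.19836804 0.0857681 ]
[0.4844 0.1687 0.081 ]
```

```bash
python3 -m crank '[{"dp":[0.25,0.5,0],"angular":[0,0,0]},{"dp":[0.55,0.95,0],"angular":[0,0,0]},{"dp":[0.55,0.95,0],"angular":[0,0,0]},{"dp":[0.55,0.95,0],"angular":[0,0,0]},{"dp":[0.55,0.95,0],"angular":[0,0,0]},{"dp":[0.55,0.95,0],"angular":[0,0,0]},{"dp":[0.55,0.95,0],"angular":[0,0,0]},{"dp":[0.55,0.95,0],"angular":[0,0,0]},{"dp":[0.55,0.95,0],"angular":[0,0,0]},{"dp":[0.55,0.95,0],"angular":[0,0,0]},{"dp":[0.55,0.95,0],"angular":[0,0,0]},{"dp":[0.55,0.95,0],"angular":[0,0,0]},{"dp":[0.55,0.95,0],"angular":[0,0,0]},{"dp":[0.3,0.67,0],"angular":[0,0,0]},{"dp":[0,0,0],"angular":[0,0,0]},{"dp":[0,0,0],"angular":[0,0,0]}]' 0 60
cat >> h.py <<'E'
from scipy.spatial.transform import Rotation as R
def wrist():
    st=sense(); T=np.eye(4); T[:3,:3]=R.from_quat(st['tool_rot']).as_matrix(); T[:3,3]=st['tcp_pos']
    s=vision.snapshot('wrist'); s['pose']=T@s['mount']; return s,st
def proj(s,p):
    P=np.linalg.inv(s['pose']); c=P[:3,:3]@p+P[:3,3]; q=s['mtx']@c; return q[:2]/q[2]
E
python3 - <<'E'
from h import *
s,st=wrist(); save(s,'w1'); W=pts(s); z=W[...,2]
print(st['t'],st['tcp_pos'],proj(s,np.array([.4503,-.2018,.114])))
m=((z>.107)&(z<.122)).astype(np.uint8)
for c in cv2.findContours(m,0,2)[0]:
    if cv2.contourArea(c)>100:
        (u,v),r=cv2.minEnclosingCircle(c); print(u,v,r,ray(s,u,v,.114).round(4))
E
```

```text
t: 1.7
tcp_pos: [0.4499, -0.2006, 0.2483]
tool_rot: [0.981, 0.193, -0.0, -0.0]
force: [0.4, 0.0, -0.3]
finger_gap: 1.004
gripper_force: 0.0
1.7 [ 0.44993978 -0.20062114  0.24827385] [283.02959163 202.18413091]
284.5 200.0 13.463011741638184 [ 0.4526 -0.2022  0.114 ]
348.4306640625 78.18487548828125 15.2391357421875 [ 0.5619 -0.2101  0.114 ]
522.5 71.5 80.27774047851562 [ 0.6162 -0.3308  0.114 ]
```

View pics/w1.png

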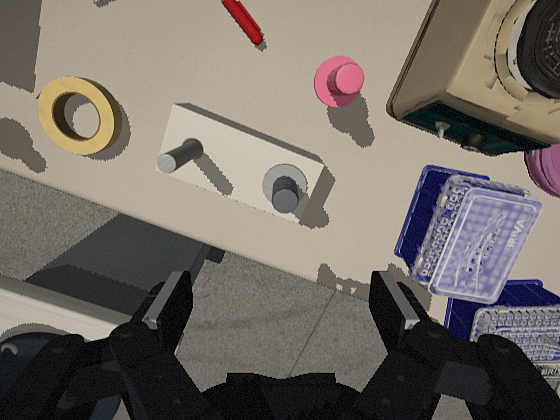

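The wrist view shows the dark pin grip at (286,196) on its grey flange, with the rod at (180,155) and the pink look-alike at (345,80). The offset is about +1.5 mm in x and -1.5 mm in y. I'll descend and grip.

```bash
python3 -m crank '[{"dp":[0.05,-0.05,-0.5],"angular":[0,0,0]},{"dp":[0,0,-0.8],"angular":[0,0,0]},{"dp":[0,0,-0.8],"angular":[0,0,0]},{"dp":[0,0,-0.8],"angular":[0,0,0]},{"dp":[0,0,-0.8],"angular":[0,0,0]},{"dp":[0,0,-0.7],"angular":[0,0,0]},{"dp":[0,0,-0.5],"angular":[0,0,0]},{"dp":[0,0,-0.3],"angular":[0,0,0]},{"dp":[0,0,-0.07],"angular":[0,0,0]},{"dp":[0,0,0],"angular":[0,0,0]}]' 0 60 && python3 -m crank '[{"dp":[0,0,0],"angular":[0,0,0]},{"dp":[0,0,0],"angular":[0,0,0]},{"dp":[0,0,0],"angular":[0,0,0]},{"dp":[0,0,0],"angular":[0,0,0]},{"dp":[0,0,0],"angular":[0,0,0]},{"dp":[0,0,0],"angular":[0,0,0]},{"dp":[0,0,0],"angular":[0,0,0]},{"dp":[0,0,0],"angular":[0,0,0]}]' 1 60
```

```text
t: 2.75
tcp_pos: [0.4517, -0.2037, 0.0903]
tool_rot: [0.981, 0.192, 0.0, 0.0]
force: [0.8, -0.1, 0.4]
finger_gap: 1.0
gripper_force: 0.0
t: 3.55
tcp_pos: [0.4521, -0.2034, 0.0907]
tool_rot: [0.981, 0.192, 0.0, 0.0]
force: [-0.0, -0.5, 5.5]
finger_gap: 0.264
gripper_force: 58.5
```

Gripped (gap about 23 mm). Lifting straight up.

```bash
python3 -m crank '[{"dp":[0,0,0.2],"angular":[0,0,0]},{"dp":[0,0,0.4],"angular":[0,0,0]},{"dp":[0,0,0.6],"angular":[0,0,0]},{"dp":[0,0,0.8],"angular":[0,0,0]},{"dp":[0,0,0.8],"angular":[0,0,0]},{"dp":[0,0,0.8],"angular":[0,0,0]},{"dp":[0,0,0.8],"angular":[0,0,0]},{"dp":[0,0,0.8],"angular":[0,0,0]},{"dp":[0,0,0.8],"angular":[0,0,0]},{"dp":[0,0,0.4],"angular":[0,0,0]},{"dp":[0,0,0.2],"angular":[0,0,0]},{"dp":[0,0,0],"angular":[0,0,0]},{"dp":[0,0,0],"angular":[0,0,0]}]' && python3 - <<'E'
from h import *
s,st=wrist(); save(s,'w2'); W=pts(s)
t=vision.snapshot('top'); save(t,'top2'); 
E
```

```text
t: 4.85
tcp_pos: [0.4512, -0.2027, 0.2876]
tool_rot: [0.981, 0.192, -0.001, -0.001]
force: [0.3, -0.3, -0.9]
finger_gap: 0.261
gripper_force: 58.9
```

View pics/w2.png

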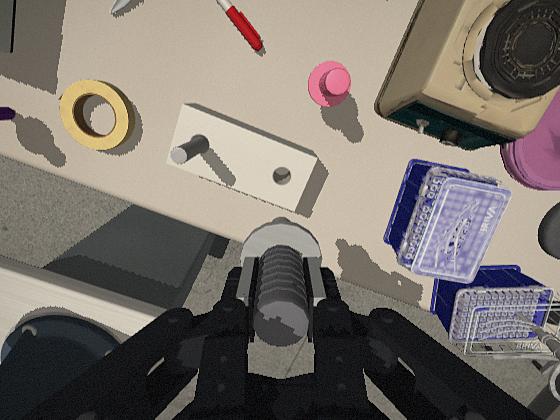

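The pin is out and held upright (flange at (282,245), shank tip at about (280,222)), and the rod still stands at (190,150). Carrying it high to above the open hole.

```bash
python3 -m crank '[{"dp":[0.05,0.4,0],"angular":[0,0,0]},{"dp":[0.1,0.8,0],"angular":[0,0,0]},{"dp":[0.1,1,0],"angular":[0,0,0]},{"dp":[0.1,1,0],"angular":[0,0,0]},{"dp":[0.1,1,0],"angular":[0,0,0]},{"dp":[0.1,1,0],"angular":[0,0,0]},{"dp":[0.1,1,0],"angular":[0,0,0]},{"dp":[0.1,1,0],"angular":[0,0,0]},{"dp":[0.1,1,0],"angular":[0,0,0]},{"dp":[0.1,1,0],"angular":[0,0,0]},{"dp":[0.1,1,0],"angular":[0,0,0]},{"dp":[0.05,1,0],"angular":[0,0,0]},{"dp":[0.05,0.8,0],"angular":[0,0,0]},{"dp":[0,0.4,0],"angular":[0,0,0]},{"dp":[0,0,0],"angular":[0,0,0]},{"dp":[0,0,0],"angular":[0,0,0]},{"dp":[0,0,0],"angular":[0,0,0]}]' && python3 - <<'E'
from h import *
s,st=wrist(); save(s,'w3'); W=pts(s); z=W[...,2]
print(proj(s,np.array([.4857,.169,.081])))
T=s['pose']@np.linalg.inv(s['mount'])
for d in(.029,.035,.080,.085): print(d,proj(s,(T@[0,0,d,1])[:3]))
E
```

```text
t: 6.65
tcp_pos: [0.4861, 0.1679, 0.2881]
tool_rot: [0.981, 0.192, -0.0, 0.0]
force: [1.2, -0.7, -1.9]
finger_gap: 0.269
gripper_force: 59.0
[280.26363912 181.32889851]
0.029 [281.9775732  260.91880142]
0.035 [281.94339274 255.81756816]
0.08 [281.74267419 225.86150703]
0.085 [281.72501846 223.22649271]
```

View pics/w3.png

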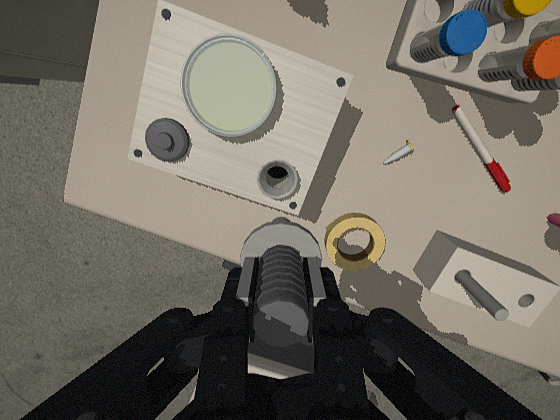

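The collar is at about (278,180) and my estimate projects to (280,181). The shank sits where an upright pin should be, at (281,222). I'll refine the collar position.

```bash
python3 - <<'E'
from h import *
s,st=wrist(); W=pts(s); z=W[...,2]; im=s['image']
g=im.max(-1)
k=np.zeros(g.shape,np.uint8); k[150:212,245:310]=(((g<180)|(z<.06)))[150:212,245:310]
k=cv2.morphologyEx(k,cv2.MORPH_OPEN,np.ones((5,5)))
c=max(cv2.findContours(k,0,2)[0],key=cv2.contourArea); (u,v),r=cv2.minEnclosingCircle(c); print(u,v,r,cv2.boundingRect(c),ray(s,u,v,.081).round(4),ray(s,u,v,.076).round(4))
cc=cv2.HoughCircles(cv2.cvtColor(im,6)[140:225,235:325],cv2.HOUGH_GRADIENT,1,50,param1=100,param2=15,minRadius=17,maxRadius=24)
print([ (c+[235,140,0],ray(s,c[0]+235,c[1]+140,.081).round(4)) for c in cc[0]])
w=W[150:212,245:310].reshape(-1,3); q=w[(w[:,2]>.078)&(w[:,2]<.084)]; print(len(q),(q.min(0)+q.max(0))/2,np.ptp(q,0))
# shank foot in image by depth
T=np.linalg.inv(s['pose']@np.linalg.inv(s['mount'])); L=W@T[:3,:3].T+T[:3,3]
m=(abs(L[...,0])<.03)&(abs(L[...,1])<.03)&(L[...,2]>.04)&(L[...,2]<.1)&(s['range_z']>0)
p=L[m]; print(len(p)); 
for a in np.arange(.04,.1,.01):
    b=p[(p[:,2]>=a)&(p[:,2]<a+.01)]
    if len(b): print(round(a,2),len(b),b.min(0).round(4),b.max(0).round(4))
E
```

```text
278.62872314453125 179.06436157226562 22.75324821472168 (257, 160, 43, 41) [0.4875 0.1716 0.081 ] [0.4863 0.1711 0.076 ]
[(array([278.5       , 180.5       ,  20.10000038]), array([0.486 , 0.1711, 0.081 ]))]
500 [0.48574165 0.17360974 0.08068427] [0.04500709 0.04434591 0.0053649 ]
55
0.07 53 [ 0.004  -0.0068  0.0729] [0.0079 0.005  0.08  ]
0.08 2 [ 0.0043 -0.0047  0.08  ] [0.006  0.0051 0.0804]
```

Target is (0.486, 0.172): shift y by +4 mm, descend to just above the funnel, then go down slowly.

```bash
python3 -m crank '[{"dp":[0,0.13,-0.3],"angular":[0,0,0]},{"dp":[0,0,-0.7],"angular":[0,0,0]},{"dp":[0,0,-0.8],"angular":[0,0,0]},{"dp":[0,0,-0.8],"angular":[0,0,0]},{"dp":[0,0,-0.7],"angular":[0,0,0]},{"dp":[0,0,-0.5],"angular":[0,0,0]},{"dp":[0,0,-0.2],"angular":[0,0,0]},{"dp":[0,0,0],"angular":[0,0,0]},{"dp":[0,0,0],"angular":[0,0,0]}]' && python3 -m crank '[{"dp":[0,0,-0.15],"angular":[0,0,0]},{"dp":[0,0,-0.15],"angular":[0,0,0]},{"dp":[0,0,-0.15],"angular":[0,0,0]},{"dp":[0,0,-0.15],"angular":[0,0,0]},{"dp":[0,0,0],"angular":[0,0,0]}]'
```

```text
t: 7.65
tcp_pos: [0.4868, 0.1727, 0.1686]
tool_rot: [0.981, 0.192, 0.001, 0.0]
force: [-0.3, 0.0, -2.1]
finger_gap: 0.267
gripper_force: 59.0
t: 8.15
tcp_pos: [0.4858, 0.1726, 0.1495]
tool_rot: [0.981, 0.192, -0.001, -0.0]
force: [-0.2, -0.0, -1.3]
finger_gap: 0.259
gripper_force: 59.0
```

```bash
python3 -m crank '[{"dp":[0,0,-0.2],"angular":[0,0,0]},{"dp":[0,0,-0.2],"angular":[0,0,0]},{"dp":[0,0,-0.2],"angular":[0,0,0]},{"dp":[0,0,-0.2],"angular":[0,0,0]},{"dp":[0,0,-0.2],"angular":[0,0,0]},{"dp":[0,0,-0.1],"angular":[0,0,0]},{"dp":[0,0,0],"angular":[0,0,0]},{"dp":[0,0,0],"angular":[0,0,0]}]'
```

```text
t: 8.95
tcp_pos: [0.4864, 0.1727, 0.1172]
tool_rot: [0.981, 0.192, 0.0, 0.0]
force: [0.6, -0.1, -1.9]
finger_gap: 0.266
gripper_force: 59.0
```

The shank is in the hole with no contact force. Easing down the last 5 mm, then checking.

```bash
python3 -m crank '[{"dp":[0,0,-0.05],"angular":[0,0,0]},{"dp":[0,0,-0.05],"angular":[0,0,0]},{"dp":[0,0,-0.05],"angular":[0,0,0]},{"dp":[0,0,0],"angular":[0,0,0]},{"dp":[0,0,0],"angular":[0,0,0]}]'
```

```text
t: 9.45
tcp_pos: [0.4867, 0.1728, 0.1156]
tool_rot: [0.981, 0.192, 0.001, 0.0]
force: [-4.1, -1.1, 19.4]
finger_gap: 0.266
gripper_force: 61.6
```

A 19 N upward force at TCP z 0.1156 fits the flange reaching the rim. Releasing and backing straight up.

```bash
python3 -m crank '[{"dp":[0,0,0.05],"angular":[0,0,0]},{"dp":[0,0,0],"angular":[0,0,0]},{"dp":[0,0,0],"angular":[0,0,0]},{"dp":[0,0,0],"angular":[0,0,0]},{"dp":[0,0,0],"angular":[0,0,0]},{"dp":[0,0,0],"angular":[0,0,0]},{"dp":[0,0,0],"angular":[0,0,0]},{"dp":[0,0,0],"angular":[0,0,0]}]' 0 && python3 -m crank '[{"dp":[0,0,0.3],"angular":[0,0,0]},{"dp":[0,0,0.6],"angular":[0,0,0]},{"dp":[0,0,0.9],"angular":[0,0,0]},{"dp":[0,0,0.9],"angular":[0,0,0]},{"dp":[0,0,0.9],"angular":[0,0,0]},{"dp":[0,0,0.9],"angular":[0,0,0]},{"dp":[0,0,0.5],"angular":[0,0,0]},{"dp":[0,0,0],"angular":[0,0,0]},{"dp":[0,0,0],"angular":[0,0,0]}]' && python3 - <<'E'
from h import *
s,st=wrist(); save(s,'w4'); W=pts(s); z=W[...,2]
m=((z>.13)&(z<.15)).astype(np.uint8); m[:, :200]=0
for c in cv2.findContours(m,0,2)[0]:
    if cv2.contourArea(c)>80:
        (u,v),r=cv2.minEnclosingCircle(c); k=np.zeros_like(m); cv2.drawContours(k,[c],-1,1,-1); print(u,v,r,ray(s,u,v,.139).round(4),np.median(z[k>0]))
E
```

```text
t: 10.25
tcp_pos: [0.4863, 0.1727, 0.1141]
tool_rot: [0.981, 0.192, -0.0, -0.0]
force: [0.7, -0.7, 0.8]
finger_gap: 0.997
gripper_force: 0.0
t: 11.15
tcp_pos: [0.4859, 0.1727, 0.2644]
tool_rot: [0.981, 0.192, 0.0, 0.0]
force: [0.3, 0.7, -0.6]
finger_gap: 1.002
gripper_force: 0.0
520.0 330.5 8.381627082824707 [ 0.4542 -0.0927  0.139 ] 0.13257287877886842
280.8850402832031 202.890380859375 14.267358779907227 [0.4878 0.1741 0.139 ] 0.1387133373028656
```

View pics/w4.png

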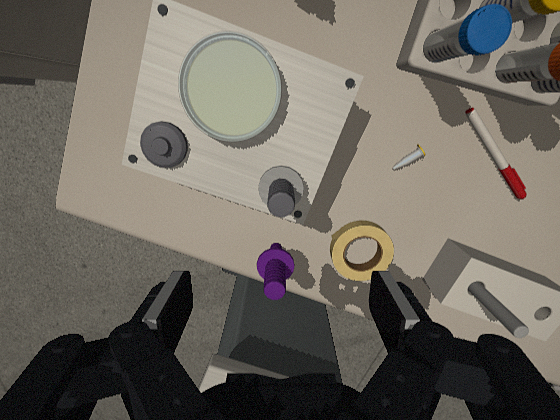

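The pin stands upright in the collar at (281,195). Its top is at z = 0.1387 m against 0.139 m expected fully home, and it is within about 3 mm of the axis. The dish at (230,88) and the rod at (495,305) are undisturbed, and the gripper is clear.

```bash
python3 -c "
from station import order
print(order.sign_off())"
```

```text
the job is handed in; nothing more can be done
None
```

The locking pin is upright and fully home in the shaker's open hole by the last camera check, the rod and dish are undisturbed, and the job was handed in after about 11 s; no verdict came back.

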